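# Screw the coolant can's filler cap home

### The arm

A 7-joint arm with a two-finger parallel gripper is mounted at the origin on a cart in front of the work surface, level with it; the furniture and walls round the work are solid. World frame = base frame: x ahead of the robot, y to its left, z up, the work surface at z = 0. Lengths are in m, angles in rad, forces in N, time in s.
With the tool pointing down it reaches from about 0.4 to 0.85 m from the base axis. Payload 10.4 kg.
Tool frame: the origin (TCP) lies midway between the tips of the shut fingers; the grasp point (between the pads) lies 19 mm behind it; z points along the fingers, y is the line along which they close (so a half turn about z gives the same grasp; the last joint's range is limited). The gripper opens to 87 mm and grips with 3 to 60 N. Pads are 19 mm wide; open, the fingers measure 117 mm over their backs; the gripper's body (75 mm by 190 mm) begins 51 mm behind the grasp point.
Start: joints at [1.099, 0.332, -0.065, 1.46, 0.022, 1.35, -0.088], TCP at [0.271, -0.563, 0.223] pointing down, gripper open.
Joint ranges: [-2.6, 2.6], [-0.5, 2.12], [-1.47, 1.34], [0.16, 2.42], [-1.27, 4.41], [0.06, 2.06], [-2.6, 2.6]. Speed limits (rad/s): [2.22, 2.22, 2.79, 2.79, 3.14, 3.14, 3.14].

### API

Orientations are given as a unit quaternion [x, y, z, w].
In Python, from bench import r gives the robot as it stands.
- The arm moves only by the tool arm_command, never from a script. Its argument "moves" is one flat list of numbers, 4 for each row, row after row: the shift along the tool's x, y, z in cm, then the turn about the tool's z in degrees. A call has 1 to 12 rows; each row shifts and turns the commanded pose from where the row before left it, along the tool's axes as they then stand; what a row does not reach is not made up. A row lasts 1/12 s, in which the tool goes at most 41.7 mm and 7.16 degrees, less where a joint would pass 70% of its speed; a pose out of reach is approached as far as the arm can. A call with a gripper value outside its range is refused whole. "fingers" is the opening in per cent of the stroke, from 0 (shut) to 100 (fully open), set as the call begins (left out, the last holds). The fingers move at their own pace and stop on an object; "squeeze" is the grip in N (left out, the last holds). Time passes only in rows, so rows that do not move let the fingers close. It gives the time, the measured TCP pose, the force, the opening and the grip force at its end, in the units of the state.
- r.read_state(): the state, without advancing time (a new reading comes with each control period).
- r.camera(name): name is "scene" or "top"; returns the picture (384x512x3 uint8, red, green, blue); there is no depth.
- r.camera_info(name): a dict with "fx", "fy", "cx", "cy" (pixels), "k1" (the pictures are not rectified: a ray, as slopes to the right and down, at radius r is drawn at 1 + k1 r^2 times it, then the intrinsics apply), "origin" and "attitude" of the camera in the world. Camera axes: x right, y up, looking along -z (the intrinsics and any distortion apply to the point x, -y, -z); pixel columns grow to the right and rows downward; lengths in m; the calibration is good to about 2 mm. A picture is of the moment at which its call begins. camera_info takes no time and is no camera call.
- r.close_job(): hands the job in; it is judged then, once.
The state is a dict: "time": time; "joint_positions": joint angles; "joint_vel": joint speeds; "joint_torque": joint torques, N m; "ee_pos": TCP position; "eef_rot": TCP orientation; "ft_force": force on the tool from outside, world axes, zero at the start; "torque": the same for the moment, N m; "width": finger opening in m; "grip_force": force on a finger pad.
Only numpy, scipy, OpenCV 4.12 (cv2) and the standard library are available. Lean on these libraries where they do the work, as an engineer would, in place of code of your own. Each camera call takes 0.05 s, during which the arm holds its last target. There are 200 camera calls.

### The job

The black filler cap with the orange wing has only been set down on the neck of the green coolant can. Without lifting it off, turn it gently backward (counterclockwise from above) until you feel it drop into the thread, then screw it forward (clockwise) down to its stop without forcing it, and let go. Leave the red oil can, the felt wheel and the red polishing bar where they are.

Things in the scene. Friction and masses are not known exactly. Their poses are not given: they have to be found in the camera images.
- cap: loose filler cap, black, round, 53 mm across, skirt open below; origin on its axis at the skirt's lower rim, z up. Flat top 28 mm above the origin; on it an orange wing to turn it by: 44 mm long along the cap's x, 14 mm thick along y, 28 to 50 mm above the origin, flat sides. Inside, 4.5 mm above the rim, three steel pins, 4.8 mm thick, 120 degrees apart, ride on the thread. 80 to 170 g
- can: green round coolant can, screwed down to the bench: 92 mm across, top 64 mm above its origin, which lies on its axis at bench height. On top, on the same axis, the 42 mm wide filler neck with a coarse three-start thread. The thread's angle is not that of the can's frame and differs every time: its starts must be felt. Cap and neck have about 1.5 mm of play all round
- crest (a point): where the cap's origin is at first, on the can's axis, pins on the thread's flat crest (14 mm above seat). Turned back (counterclockwise from above) by 0.2 to 1.45 rad the pins reach the entries, 0.18 rad of play wide, and the cap falls if let or lightly pushed. Turned forward it soon meets a 6 mm high tooth: a false stop
- entry (a point): where the cap's origin is once it has dropped into the thread, on the can's axis, 9.5 mm below crest and 4.5 mm above seat. Farther back from there it meets a wall. Turned forward (clockwise) it screws down the last 4.5 mm, a slope of about 19 degrees: follow it down or push lightly
- seat (a point): where the cap's origin is when screwed fully home, on the can's axis. There it meets the end stop, 0.95 to 1.25 rad forward of the entry. Under a push of 5 N the cap drags with about 0.1 N m; a stop is rigid: 0.3 N m is tight enough, and 0.8 N m, or a 50 N push, is forcing it
- oil_can: red oil can, 62 x 66 x 123 mm, standing near the work; origin under its base. To be left alone
- felt_wheel: grey felt disc, 52 mm across, 14 mm high, lying on the bench; origin at its underside. To be left alone
- compound_red: red bar of polishing compound, 34 x 70 x 29 mm, on the bench; origin at its underside. To be left alone
Not all that is in view belongs to the job. Leave any blue look-alike of the cap alone.

How it is judged:
On the way:
1. the cap has dropped into the thread: its origin less than 6.5 mm above the seat, within 3 mm of the axis, level within 0.1 rad (z of cap in the frame of seat below 0.0065 m and horizontal distance between cap and seat below 0.003 m and angle between cap's own z axis and vertical below 0.1 rad), for 0.1 s.
At the end, for the whole second after the job is handed in: The cap is screwed home: its origin less than 1.5 mm above the seat, within 3 mm of the axis, level within 0.07 rad, at rest and released (z of cap in the frame of seat below 0.0015 m and horizontal distance between cap and seat below 0.003 m and angle between cap's own z axis and vertical below 0.07 rad and linear speed of cap below 0.01 m/s and contact force between cap and the fingers below 0.1 N); the robot touches nothing.
It fails at once if the cap is forced: more than 50 N between cap and can (contact force between cap and can above 50 N).
It fails at once if the cap is lifted 4.5 mm or more above where it lay on the crest of the thread (z of cap in the frame of seat above 0.0185 m).
It fails at once if the oil can is moved more than 15 mm (distance of oil_can from where it was at the start of the episode above 0.015 m).
It fails at once if the felt wheel is moved more than 15 mm (distance of felt_wheel from where it was at the start of the episode above 0.015 m).
It fails at once if the red bar is moved more than 15 mm (distance of compound_red from where it was at the start of the episode above 0.015 m).
It also fails if it takes over 72 s, if anything falls off the work surface, if the arm or the gripper's body presses on something with over 40 N, if the wrist force passes 120 N, or if a joint passes its speed limit or range.

## Working session

There is one attempt and no reset: what is moved stays moved. The work goes in short steps, Python scripts to look and compute and a tool call to move; the robot and the scene stay as the last step left them, time stands still between calls to the robot, and variables do not carry over. Pictures are saved under pics/ and viewed, at most 10 in all, crops included, and the job is handed in when it is done.

Besides the shell and the picture viewer there is one more tool, called after "Request:" as name(argument=value, ...) on one line, values as JSON. arm_command: Moves the arm, as the interface text tells. Its arguments: {"type":"object","properties":{"moves":{"type":"array"},"fingers":{"type":"number"},"squeeze":{"type":"number"}},"required":["moves"]}

```bash
mkdir -p pics; python3 - <<'E'
from bench import r
import cv2
for n in ("scene","top"):
    cv2.imwrite(f"pics/{n}0.png",r.camera(n)[:,:,::-1]); print(r.camera_info(n))
s=r.read_state(); print({k:s[k] for k in("time","ee_pos","eef_rot","ft_force","torque","width")})
E
```

```text
{'fx': 346.4260400148058, 'fy': 346.4260400148058, 'cx': 258.54716826461834, 'cy': 190.66268088812876, 'k1': -0.011045266838605195, 'origin': array([0.01310401, 0.35684556, 0.63163026]), 'attitude': array([-0.20626744,  0.36540089,  0.79709293, -0.4342566 ])}
{'fx': 354.64782883672467, 'fy': 354.64782883672467, 'cx': 255.31762586017726, 'cy': 192.23023221302316, 'k1': -0.012241783322449278, 'origin': array([0.410471  , 0.00710523, 0.89579117]), 'attitude': array([-0.07664221,  0.04333308,  0.70797129, -0.70073166])}
{'time': 0.1, 'ee_pos': array([ 0.27101253, -0.56279878,  0.22185117]), 'eef_rot': array([ 9.74927953e-01,  2.22519870e-01, -1.68580846e-04, -6.04626979e-04]), 'ft_force': array([ 0.2509472 , -0.88857367,  0.28660853]), 'torque': array([ 0.03259709, -0.0019317 , -0.02676561]), 'width': 0.0871532453477752}
```

View pics/scene0.png

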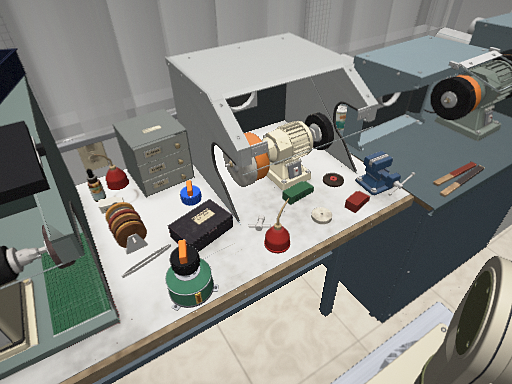

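View pics/top0.png

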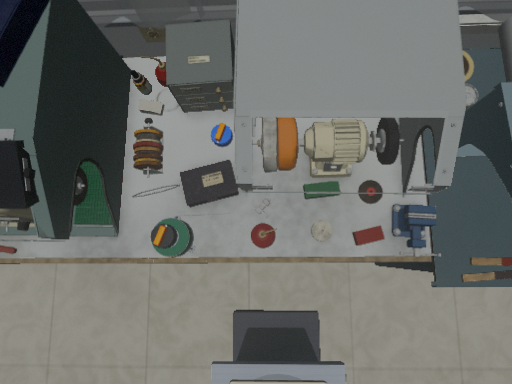

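Two capped candidates appear. The black cap with the orange wing sits on the green can at scene (184,258) and top (161,236). The blue look-alike is at scene (190,190) and top (221,133), free-standing on the bench. The black one on the green can fits the description. I'll confirm it in a crop and measure it.

```bash
cat > h.py <<'E'
import numpy as np, cv2
from scipy.spatial.transform import Rotation as R
def ray(I,uv):
    p=(np.array(uv,float)-[I['cx'],I['cy']])/[I['fx'],I['fy']]; q=p.copy()
    for _ in range(5): q=p/(1+I['k1']*(q@q))
    d=R.from_quat(I['attitude']).apply([q[0],-q[1],-1]); return I['origin'],d/np.linalg.norm(d)
def plane(I,uv,z):
    o,d=ray(I,uv); return o+d*(z-o[2])/d[2]
def tri(Ia,a,Ib,b):
    o1,d1=ray(Ia,a);o2,d2=ray(Ib,b)
    t=np.linalg.lstsq(np.c_[d1,-d2],o2-o1,rcond=None)[0]
    p,q=o1+t[0]*d1,o2+t[1]*d2; return (p+q)/2,np.linalg.norm(p-q)
def blob(im,lo,hi,box):
    h=cv2.cvtColor(im,cv2.COLOR_RGB2HSV); m=cv2.inRange(h,lo,hi); k=np.zeros_like(m)
    x0,y0,x1,y1=box; k[y0:y1,x0:x1]=m[y0:y1,x0:x1]
    c=max(cv2.findContours(k,0,2)[0],key=cv2.contourArea); return c
E
python3 - <<'E'
from h import *
from bench import r
S,T=r.camera_info('scene'),r.camera_info('top')
s=cv2.imread('pics/scene0.png')[:,:,::-1].copy();t=cv2.imread('pics/top0.png')[:,:,::-1].copy()
a=np.hstack([cv2.resize(s[225:315,150:230],None,fx=5,fy=5,interpolation=2),cv2.resize(t[210:265,145:200],(400,450),interpolation=2)])
cv2.imwrite('pics/crop.png',a[:,:,::-1])
O=((5,140,90),(22,255,255))
cs=blob(s,*O,(165,225,205,280));ct=blob(t,*O,(145,215,185,255))
print(cv2.minAreaRect(cs),cv2.minAreaRect(ct))
print('box scene',cv2.boxPoints(cv2.minAreaRect(cs)).round(1).tolist())
bt=cv2.boxPoints(cv2.minAreaRect(ct)); print('box top',bt.round(1).tolist())
print('tri',tri(S,cv2.minAreaRect(cs)[0],T,cv2.minAreaRect(ct)[0]))
for z in (.11,.12,.13): print(z,[plane(T,b,z)[:2].round(4).tolist() for b in bt])
g=blob(t,(60,60,30),(95,255,200),(145,212,200,262)); print('green',cv2.minEnclosingCircle(g), plane(T,cv2.minEnclosingCircle(g)[0],.064))
E
```

```text
((182.24708557128906, 251.45330810546875), (23.267101287841797, 8.29631233215332), 86.42366790771484) ((159.00001525878906, 235.0), (6.302709579467773, 20.483808517456055), 23.198589324951172)
box scene [[177.39999389648438, 240.10000610351562], [185.6999969482422, 239.60000610351562], [187.10000610351562, 262.79998779296875], [178.8000030517578, 263.29998779296875]]
box top [[152.10000610351562, 243.1999969482422], [160.10000610351562, 224.3000030517578], [165.89999389648438, 226.8000030517578], [157.89999389648438, 245.6999969482422]]
tri (array([0.45081291, 0.25576984, 0.1226025 ]), np.float64(0.0005837574492050771))
0.11 [[0.4336, 0.2751], [0.4754, 0.2584], [0.4697, 0.245], [0.4281, 0.2617]]
0.12 [[0.4333, 0.2717], [0.4746, 0.2552], [0.469, 0.242], [0.4278, 0.2585]]
0.13 [[0.433, 0.2683], [0.4738, 0.252], [0.4682, 0.239], [0.4276, 0.2553]]
green ((169.61904907226562, 236.76190185546875), 18.87340545654297) [0.44970011 0.24926025 0.064     ]
```

View pics/crop.png

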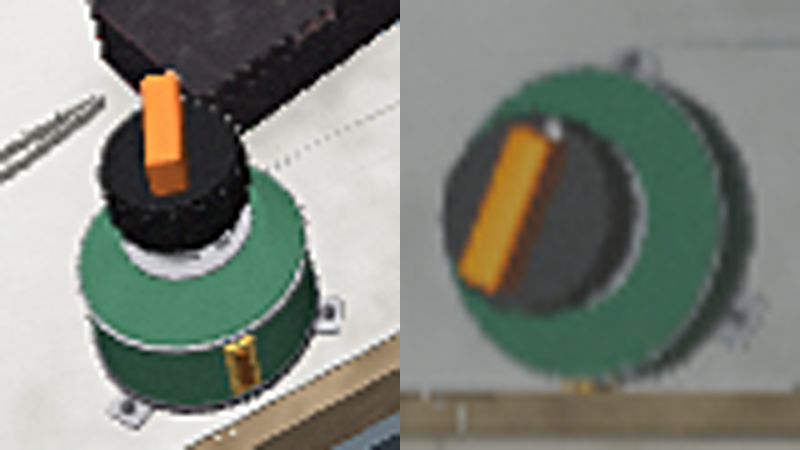

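The crop confirms it: the black cap with the orange wing is on the green can, with the wing's top face at top-view (159,235). Next I'll refine the axis and check clearance on the way there.

```bash
python3 - <<'E'
from h import *
from bench import r
S,T=r.camera_info('scene'),r.camera_info('top')
s=cv2.imread('pics/scene0.png')[:,:,::-1].copy();t=cv2.imread('pics/top0.png')[:,:,::-1].copy()
print('hood',plane(S,(240,225),0),plane(T,(245,185),0.0),plane(T,(404,190),0.0),plane(T,(265,188),.1))
from scipy.optimize import least_squares
def circ(I,c,z,rad):
    P=np.array([plane(I,p,z)[:2] for p in c])
    f=least_squares(lambda q:np.hypot(*(P-q[:2]).T)-rad,P.mean(0),loss='soft_l1',f_scale=.001)
    return f.x.round(4),np.sqrt(np.mean(f.fun**2)).round(5)
# green outline: hull points; top-face: use brighter green
for n,I,im,box in(('top',T,t,(145,212,200,262)),('scene',S,s,(160,255,220,315))):
    m=blob(im,(60,60,60),(95,255,255),box); hp=cv2.convexHull(m)[:,0].astype(float)
    for z in(.064,): 
        P=np.array([plane(I,p,z)[:2] for p in hp]); 
        print(n,'green',len(hp),circ(I,hp,z,.046), np.ptp(P,0))
# cap outline (dark) left/top side in top view at z .108
h=cv2.cvtColor(t,cv2.COLOR_RGB2HSV)
m=((h[...,2]<85)&(h[...,1]<70)).astype(np.uint8);o=cv2.inRange(h,(5,120,60),(22,255,255))>0
m=((m>0)|o).astype(np.uint8); k=np.zeros_like(m);k[215:258,148:183]=m[215:258,148:183]
k=cv2.morphologyEx(k,cv2.MORPH_OPEN,np.ones((3,3)))
c=max(cv2.findContours(k,0,1)[0],key=cv2.contourArea); hp=cv2.convexHull(c)[:,0].astype(float)
print('cap px',cv2.boundingRect(c),hp.tolist())
for z in(.095,.108): 
    L=hp[hp[:,0]<163]; print('cap',z,circ(T,L,z,.0265))
E
```

```text
hood [0.55605906 0.07460915 0.        ] [0.58376889 0.07552311 0.        ] [ 5.64771953e-01 -3.26475683e-01  1.11022302e-16] [0.55675109 0.02216285 0.1       ]
top green 20 (array([0.4493, 0.2509]), np.float64(0.00237)) [0.08688531 0.08311547]
scene green 21 (array([0.4428, 0.2569]), np.float64(0.00265)) [0.07987004 0.08673151]
cap px (161, 225, 16, 23) [[170.0, 225.0], [173.0, 227.0], [175.0, 229.0], [176.0, 231.0], [176.0, 240.0], [173.0, 244.0], [172.0, 245.0], [169.0, 247.0], [161.0, 247.0], [161.0, 244.0], [168.0, 225.0]]
cap 0.095 (array([0.4287, 0.2594]), np.float64(0.02313))
cap 0.108 (array([0.4284, 0.2553]), np.float64(0.02319))
```

Request:
arm_command(moves=[0,0,0,-7,0,0,0,-7,0,0,0,-7,0,0,0,-7], fingers=100)

```text
time: 0.43
ee_pos: [0.2711, -0.5629, 0.2221]
eef_rot: [0.891, 0.455, -0.0, -0.0]
ft_force: [0.1, -0.6, -0.4]
width: 0.0875
grip_force: 0.0
```

Request:
arm_command(moves=[0,0,0,-7,0,0,0,-7,0,0,0,-7,0,0,0,-7,0,0,0,-7,0,0,0,-7,0,0,0,-7,0,0,0,-7,0,0,0,-7,0,0,0,-7,0,0,0,-7,0,0,0,-7])

```text
time: 1.43
ee_pos: [0.2711, -0.5629, 0.2221]
eef_rot: [0.358, 0.934, 0.0, -0.0]
ft_force: [0.8, 0.3, -0.6]
width: 0.087
grip_force: 0.0
```

Request:
arm_command(moves=[0,0,0,-7,0,0,0,-6,0,0,0,-7])

```text
time: 1.68
ee_pos: [0.271, -0.5629, 0.2221]
eef_rot: [0.191, 0.982, 0.0, -0.0]
ft_force: [-0.2, 0.4, 0.3]
width: 0.0867
grip_force: 0.0
```

```bash
cat >> h.py <<'E'
def go(r,tgt):
    s=r.read_state(); d=R.from_quat(s['eef_rot']).inv().apply(np.array(tgt)-s['ee_pos'])*100
    x=R.from_quat(s['eef_rot']).apply([1,0,0]); print('cm tool',d.round(2),'xyaw',np.degrees(np.arctan2(x[1],x[0])).round(2),'t',s['time'],'j',np.round(s['joint_positions'],2))
E
python3 - <<'E'
from h import *
from bench import r
S,T=r.camera_info('scene'),r.camera_info('top')
print(tri(S,(182.4,248.7),T,(159,235)))
print(tri(S,(181.5,240),T,(163,225.5)),tri(S,(183.2,257.3),T,(155,244.5)))
go(r,(.41,-.05,.22)); go(r,(.451,.253,.22))
E
```

```text
(array([0.45067591, 0.25394776, 0.12940716]), np.float64(0.00023775973192817078))
(array([0.47158956, 0.24639565, 0.12920577]), np.float64(0.0012694208671162395)) (array([0.43002005, 0.26126645, 0.13071084]), np.float64(0.00035933997701773253))
cm tool [ 6.33 52.76  0.24] xyaw 158.0 t 1.6833 j [ 1.34  0.36 -0.38  1.45  0.13  1.36  2.14]
cm tool [13.88 82.39  0.26] xyaw 158.0 t 1.6833 j [ 1.34  0.36 -0.38  1.45  0.13  1.36  2.14]
```

Request:
arm_command(moves=[0.5,4,0,0,0.5,4,0,0,0.5,4,0,0,0.5,4,0,0,0.5,4,0,0,0.5,4,0,0,0.5,4,0,0,0.5,4,0,0,0.5,4,0,0,0.5,4,0,0,0.5,4,0,0,0.5,4,0,0])

```text
time: 2.68
ee_pos: [0.3976, -0.0943, 0.2224]
eef_rot: [0.193, 0.981, -0.0, -0.0]
ft_force: [2.1, -0.9, 0.1]
width: 0.0875
grip_force: 0.0
```

```bash
python3 -c "
from h import *
from bench import r
go(r,(.4507,.2539,.22))"
```

```text
cm tool [ 8.29 34.23  0.21] xyaw 157.71 t 2.6833 j [ 1.01 -0.15 -0.8   1.95 -0.11  1.3   1.43]
```

Request:
arm_command(moves=[0.8,3.3,0,0,0.8,3.3,0,0,0.8,3.3,0,0,0.8,3.3,0,0,0.8,3.3,0,0,0.8,3.3,0,0,0.8,3.3,0,0,0.8,3.3,0,0,0.8,3.3,0,0,0.8,3.3,0,0,0,0,0,0,0,0,0,0])

```text
time: 3.68
ee_pos: [0.4474, 0.2425, 0.2219]
eef_rot: [0.19, 0.982, 0.001, -0.001]
ft_force: [0.1, -0.8, -0.7]
width: 0.0868
grip_force: 0.0
```

```bash
python3 -c "
from h import *
from bench import r
go(r,(.4507,.2539,.15))
cv2.imwrite('pics/t1.png',r.camera('top')[150:300,80:280,::-1].repeat(3,0).repeat(3,1))
s=r.read_state();print(s['ee_pos'],s['ft_force'],s['torque'])"
```

```text
cm tool [0.1  1.18 7.19] xyaw 158.07 t 3.6833 j [ 0.51  0.27 -1.24  1.72  0.26  1.34  0.41]
[0.44818125 0.24026347 0.2220572 ] [ 0.82268033 -0.65638923 -0.12163839] [ 0.10543809 -0.11383748 -0.0097087 ]
```

View pics/t1.png

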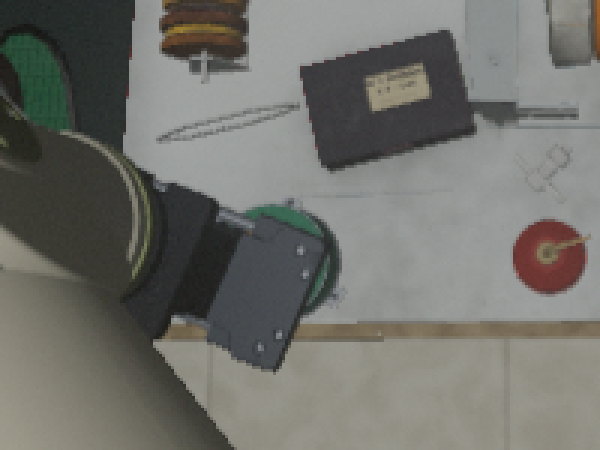

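Request:
arm_command(moves=[0.1,1.2,0,0,0,0,2.4,0,0,0,2.4,0,0,0,2.4,0,0,0,0,0,0,0,0,0,0,0,0,0])

```text
time: 4.32
ee_pos: [0.4533, 0.2502, 0.152]
eef_rot: [0.194, 0.981, 0.0, 0.001]
ft_force: [0.3, 1.2, 0.9]
width: 0.0868
grip_force: 0.0
```

```bash
python3 -c "
from h import *
from bench import r
go(r,(.4507,.2539,.112))
cv2.imwrite('pics/s1.png',cv2.resize(r.camera('scene')[190:330,110:270,::-1],(640,560),interpolation=2))
s=r.read_state();print(s['ee_pos'],s['ft_force'],s['torque'])"
```

```text
cm tool [0.39 0.24 4.  ] xyaw 157.61 t 4.3167 j [ 0.42  0.37 -1.18  1.79  0.36  1.23  0.31]
[0.45346137 0.25059374 0.15222009] [-0.32495817  0.01546938  0.75742248] [ 0.06868429 -0.15957459 -0.00172328]
```

View pics/s1.png

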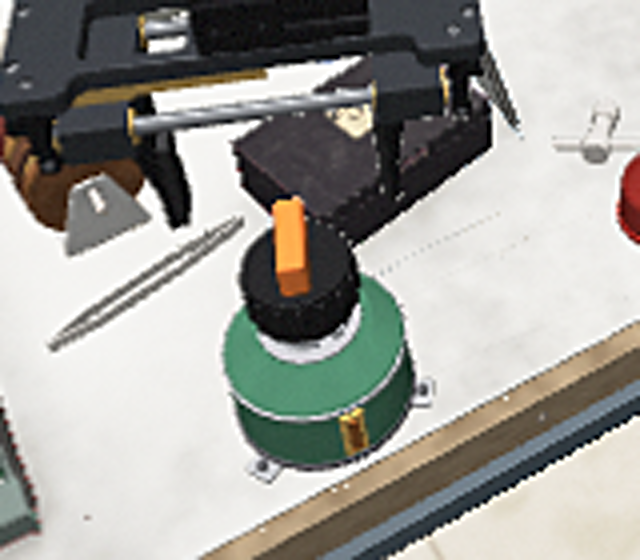

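The fingers straddle the wing, with tips near crop (180,225) and (395,205) and the wing between them at x≈290. I'll correct laterally and descend.

Request:
arm_command(moves=[0.4,0.25,0,0,0,0,1.5,0,0,0,1.5,0,0,0,0.7,0,0,0,0,0,0,0,0,0,0,0,0,0])

```text
time: 4.95
ee_pos: [0.4501, 0.2552, 0.1145]
eef_rot: [0.193, 0.981, 0.0, 0.0]
ft_force: [-0.2, -0.8, 0.4]
width: 0.0872
grip_force: 0.0
```

```bash
python3 -c "
from h import *
from bench import r
go(r,(.4507,.2539,.112))
s=r.read_state();print(s['ee_pos'],s['ft_force'],s['torque'])"
```

```text
cm tool [-0.11 -0.1   0.25] xyaw 157.72 t 4.95 j [ 0.37  0.41 -1.15  1.83  0.41  1.16  0.27]
[0.45005392 0.25523208 0.11450986] [-0.16957695 -0.77762349  0.42530492] [ 3.73767676e-02 -1.60046316e-01 -1.17072109e-04]
```

Request:
arm_command(moves=[-0.1,-0.1,0.1,0,0,0,0,0,0,0,0,0,0,0,0,0,0,0,0,0,0,0,0,0,0,0,0,0,0,0,0,0], fingers=10, squeeze=5)

```text
time: 5.62
ee_pos: [0.4502, 0.2535, 0.1125]
eef_rot: [0.193, 0.981, -0.0, 0.0]
ft_force: [-2.0, 0.9, -0.7]
width: 0.0418
grip_force: 0.0
```

```bash
cat > st.py <<'E'
from h import *
from bench import r
s=r.read_state();go(r,(.4507,.2539,.112))
print(s['ee_pos'].round(4),'F',np.round(s['ft_force'],1),'M',np.round(s['torque'],2),'w',round(s['width'],4),s['grip_force'])
E
python3 st.py
```

```text
cm tool [-0.03  0.06  0.05] xyaw 157.72 t 5.6167 j [ 0.37  0.42 -1.15  1.83  0.41  1.16  0.27]
[0.4502 0.2535 0.1125] F [-2.   0.9 -0.7] M [ 0.06 -0.13  0.02] w 0.0418 0.0
```

Request:
arm_command(moves=[0,0,0,0,0,0,0,0,0,0,0,0,0,0,0,0,0,0,0,0,0,0,0,0,0,0,0,0])

```text
time: 6.2
ee_pos: [0.4503, 0.2535, 0.1125]
eef_rot: [0.193, 0.981, -0.0, 0.0]
ft_force: [0.4, 0.3, -0.7]
width: 0.0144
grip_force: 5.0
```

```bash
python3 st.py
```

```text
cm tool [-0.02  0.06  0.05] xyaw 157.71 t 6.2 j [ 0.37  0.42 -1.15  1.83  0.41  1.16  0.27]
[0.4503 0.2535 0.1125] F [ 0.4  0.3 -0.7] M [ 0.14 -0.19 -0.03] w 0.0144 4.999150335788727
```

Request:
arm_command(moves=[0,0,0.1,0,0,0,0,-3,0,0,0,-3,0,0,0,-3,0,0,0,0])

```text
time: 6.62
ee_pos: [0.4507, 0.2537, 0.1119]
eef_rot: [0.115, 0.993, 0.0, 0.0]
ft_force: [-0.1, -0.7, 4.8]
width: 0.0137
grip_force: 5.0
```

```bash
python3 st.py
```

```text
cm tool [-0.    0.02 -0.01] xyaw 166.85 t 6.6167 j [ 0.39  0.44 -1.18  1.83  0.44  1.17  0.41]
[0.4507 0.2537 0.1119] F [-0.1 -0.7  4.8] M [ 0.01 -0.23  0.08] w 0.0137 5.002609938383102
```

Request:
arm_command(moves=[0,0,0,-3,0,0,0,-3,0,0,0,0])

```text
time: 6.87
ee_pos: [0.4506, 0.2537, 0.1119]
eef_rot: [0.063, 0.998, 0.0, 0.0]
ft_force: [-1.3, -0.9, 5.9]
width: 0.0138
grip_force: 5.0
```

Request:
arm_command(moves=[0,0,0,-3,0,0,0,-3,0,0,0,0])

```text
time: 7.12
ee_pos: [0.4506, 0.2537, 0.1119]
eef_rot: [0.011, 1.0, 0.0, 0.0]
ft_force: [0.2, -0.3, 5.4]
width: 0.0143
grip_force: 5.0
```

```bash
python3 st.py
```

```text
cm tool [-0.01  0.02 -0.01] xyaw 178.75 t 7.1167 j [ 0.42  0.46 -1.22  1.83  0.47  1.18  0.59]
[0.4506 0.2537 0.1119] F [ 0.2 -0.3  5.4] M [ 0.02 -0.2   0.05] w 0.0143 5.003143474459648
```

Request:
arm_command(moves=[0,0,0,-3,0,0,0,-3,0,0,0,0])

```text
time: 7.37
ee_pos: [0.4506, 0.2537, 0.1119]
eef_rot: [-0.041, 0.999, 0.0, 0.0]
ft_force: [0.7, -1.0, 5.6]
width: 0.0136
grip_force: 5.0
```

Request:
arm_command(moves=[0,0,0,-3,0,0,0,-3,0,0,0,0])

```text
time: 7.62
ee_pos: [0.4506, 0.2537, 0.1119]
eef_rot: [-0.094, 0.996, 0.0, 0.0]
ft_force: [0.6, 0.4, 5.6]
width: 0.014
grip_force: 5.0
```

```bash
python3 st.py
```

```text
cm tool [-0.02  0.02 -0.01] xyaw -169.25 t 7.6167 j [ 0.44  0.49 -1.26  1.83  0.5   1.19  0.78]
[0.4506 0.2537 0.1119] F [0.6 0.4 5.6] M [ 0.05 -0.23  0.07] w 0.014 5.003514513373375
```

Request:
arm_command(moves=[0,0,0,-3,0,0,0,-3,0,0,0,0])

```text
time: 7.87
ee_pos: [0.4505, 0.2537, 0.1118]
eef_rot: [-0.146, 0.989, 0.0, 0.0]
ft_force: [0.3, -1.1, 5.3]
width: 0.0141
grip_force: 5.0
```

Request:
arm_command(moves=[0,0,0,-3,0,0,0,-3,0,0,0,0])

```text
time: 8.12
ee_pos: [0.4503, 0.2533, 0.1115]
eef_rot: [-0.197, 0.98, -0.0, -0.0]
ft_force: [0.2, -1.3, 2.8]
width: 0.014
grip_force: 5.0
```

```bash
python3 st.py
```

```text
cm tool [-0.06  0.04 -0.05] xyaw -157.29 t 8.1167 j [ 0.47  0.52 -1.3   1.83  0.54  1.21  0.96]
[0.4503 0.2533 0.1115] F [ 0.2 -1.3  2.8] M [-0.07 -0.24  0.02] w 0.014 5.000926181674004
```

Request:
arm_command(moves=[0,0,0.1,0,0,0,0.1,0,0,0,0,0])

```text
time: 8.37
ee_pos: [0.4504, 0.2536, 0.1103]
eef_rot: [-0.195, 0.981, -0.0, 0.0]
ft_force: [-3.1, -4.3, 13.6]
width: 0.0143
grip_force: 10.9
```

```bash
python3 st.py
```

```text
cm tool [-0.04  0.02 -0.17] xyaw -157.49 t 8.3667 j [ 0.46  0.52 -1.3   1.83  0.54  1.21  0.95]
[0.4504 0.2536 0.1103] F [-3.1 -4.3 13.6] M [-0.69  0.39  0.06] w 0.0143 10.92250967369182
```

Request:
arm_command(moves=[0,0,-0.1,0,0,0,0,-2,0,0,0,0])

```text
time: 8.62
ee_pos: [0.4502, 0.2535, 0.1104]
eef_rot: [-0.213, 0.977, -0.0, 0.0]
ft_force: [0.8, -1.0, 1.5]
width: 0.0141
grip_force: 8.3
```

```bash
python3 st.py
```

```text
cm tool [-0.06  0.02 -0.16] xyaw -155.37 t 8.6167 j [ 0.47  0.53 -1.31  1.83  0.55  1.21  0.99]
[0.4502 0.2535 0.1104] F [ 0.8 -1.   1.5] M [ 0.1  -0.2   0.01] w 0.0141 8.324050430237548
```

Request:
arm_command(moves=[0,0,0.1,0,0,0,0,0])

```text
time: 8.78
ee_pos: [0.4503, 0.2537, 0.11]
eef_rot: [-0.213, 0.977, -0.0, 0.0]
ft_force: [-0.7, -2.1, 10.0]
width: 0.0138
grip_force: 8.9
```

```bash
python3 st.py
```

```text
cm tool [-0.04  0.   -0.2 ] xyaw -155.45 t 8.7833 j [ 0.47  0.53 -1.31  1.83  0.55  1.21  0.99]
[0.4503 0.2537 0.11  ] F [-0.7 -2.1 10. ] M [-0.33  0.14  0.01] w 0.0138 8.943683948891703
```

Request:
arm_command(moves=[0,0,-0.02,-2,0,0,0,-1,0,0,0,0])

```text
time: 9.03
ee_pos: [0.4501, 0.2537, 0.1095]
eef_rot: [-0.239, 0.971, 0.0, -0.0]
ft_force: [0.1, 2.2, -0.2]
width: 0.0137
grip_force: 8.0
```

```bash
python3 st.py
```

```text
cm tool [-0.07 -0.01 -0.25] xyaw -152.33 t 9.0333 j [ 0.47  0.54 -1.32  1.83  0.56  1.22  1.03]
[0.4501 0.2537 0.1095] F [ 0.1  2.2 -0.2] M [ 0.41 -0.18  0.11] w 0.0137 7.9576348965417765
```

Force fell to zero: the entry. I'll follow it down gently.

Request:
arm_command(moves=[0,0,0.1,0,0,0,0.1,0,0,0,0,0])

```text
time: 9.28
ee_pos: [0.4501, 0.2539, 0.1076]
eef_rot: [-0.239, 0.971, 0.0, 0.0]
ft_force: [-0.1, 2.9, -0.7]
width: 0.0141
grip_force: 6.8
```

```bash
python3 st.py
```

```text
cm tool [-0.05 -0.03 -0.44] xyaw -152.31 t 9.2833 j [ 0.47  0.54 -1.32  1.84  0.56  1.21  1.03]
[0.4501 0.2539 0.1076] F [-0.1  2.9 -0.7] M [ 0.92 -0.2   0.15] w 0.0141 6.819858366216067
```

Request:
arm_command(moves=[0,0,0.1,0,0,0,0.1,0,0,0,0.1,0,0,0,0,0])

```text
time: 9.62
ee_pos: [0.45, 0.2528, 0.104]
eef_rot: [-0.239, 0.971, -0.0, -0.001]
ft_force: [1.0, 1.3, -4.7]
width: 0.014
grip_force: 5.2
```

```bash
python3 st.py
```

```text
cm tool [-0.11  0.06 -0.8 ] xyaw -152.31 t 9.6167 j [ 0.47  0.54 -1.31  1.84  0.56  1.21  1.03]
[0.45   0.2528 0.104 ] F [ 1.   1.3 -4.7] M [ 0.55 -0.23  0.01] w 0.014 5.196636726095676
```

Request:
arm_command(moves=[0,0,0.1,0,0,0,0.1,0,0,0,0,0])

```text
time: 9.87
ee_pos: [0.4502, 0.2529, 0.1024]
eef_rot: [-0.239, 0.971, -0.0, -0.0]
ft_force: [1.0, -0.7, -1.3]
width: 0.014
grip_force: 5.4
```

```bash
python3 st.py
```

```text
cm tool [-0.09  0.06 -0.97] xyaw -152.31 t 9.8667 j [ 0.46  0.55 -1.31  1.84  0.57  1.21  1.03]
[0.4502 0.2529 0.1024] F [ 1.  -0.7 -1.3] M [ 0.12 -0.12  0.02] w 0.014 5.352697371881732
```

Request:
arm_command(moves=[0,0,0.1,0,0,0,0.1,0,0,0,0,0])

```text
time: 10.12
ee_pos: [0.4507, 0.2534, 0.1014]
eef_rot: [-0.239, 0.971, -0.0, 0.0]
ft_force: [-2.0, -2.7, 8.7]
width: 0.014
grip_force: 10.3
```

```bash
python3 st.py
```

```text
cm tool [-0.02  0.04 -1.06] xyaw -152.31 t 10.1167 j [ 0.46  0.55 -1.31  1.84  0.57  1.2   1.03]
[0.4507 0.2534 0.1014] F [-2.  -2.7  8.7] M [-0.49  0.26  0.08] w 0.014 10.290131604851922
```

Request:
arm_command(moves=[0,0,-0.04,0,0,0,0,3,0,0,0.02,3,0,0,0.02,3,0,0,0.02,3,0,0,0,0], squeeze=12)

```text
time: 10.62
ee_pos: [0.4509, 0.254, 0.1015]
eef_rot: [-0.135, 0.991, 0.0, 0.001]
ft_force: [-1.2, 0.9, 8.1]
width: 0.0139
grip_force: 16.0
```

```bash
python3 st.py
```

```text
cm tool [ 0.02 -0.01 -1.05] xyaw -164.48 t 10.6167 j [ 0.44  0.51 -1.26  1.84  0.53  1.18  0.84]
[0.4509 0.254  0.1015] F [-1.2  0.9  8.1] M [ 0.08  0.06 -0.14] w 0.0139 16.04721137759043
```

Request:
arm_command(moves=[0,0,0,3,0,0,0,3,0,0,0,3,0,0,0,0])

```text
time: 10.95
ee_pos: [0.4507, 0.2537, 0.101]
eef_rot: [-0.057, 0.998, 0.0, 0.001]
ft_force: [0.3, 1.4, 3.9]
width: 0.0142
grip_force: 15.6
```

```bash
python3 st.py
```

```text
cm tool [-0.    0.02 -1.1 ] xyaw -173.44 t 10.95 j [ 0.42  0.49 -1.23  1.84  0.51  1.17  0.7 ]
[0.4507 0.2537 0.101 ] F [0.3 1.4 3.9] M [ 0.28 -0.22 -0.07] w 0.0142 15.572047083405778
```

It's descending under the thread. I'll continue, following the slope.

Request:
arm_command(moves=[0,0,0.02,3,0,0,0.02,3,0,0,0.02,3,0,0,0.02,3,0,0,0,0])

```text
time: 11.37
ee_pos: [0.4504, 0.2535, 0.0999]
eef_rot: [0.046, 0.999, -0.0, 0.0]
ft_force: [1.0, 0.5, 1.5]
width: 0.0137
grip_force: 15.4
```

```bash
python3 st.py
```

```text
cm tool [-0.03  0.04 -1.21] xyaw 174.67 t 11.3667 j [ 0.39  0.47 -1.19  1.85  0.47  1.16  0.52]
[0.4504 0.2535 0.0999] F [1.  0.5 1.5] M [ 0.23 -0.25 -0.08] w 0.0137 15.374092930433108
```

Request:
arm_command(moves=[0,0,0.04,3,0,0,0.03,3,0,0,0.03,3,0,0,0.03,3,0,0,0,0])

```text
time: 11.78
ee_pos: [0.4503, 0.2535, 0.0985]
eef_rot: [0.15, 0.989, -0.0, 0.0]
ft_force: [0.5, 1.5, 1.9]
width: 0.0136
grip_force: 15.4
```

```bash
python3 st.py
```

```text
cm tool [-0.03  0.05 -1.35] xyaw 162.74 t 11.7833 j [ 0.37  0.44 -1.15  1.85  0.44  1.14  0.33]
[0.4503 0.2535 0.0985] F [0.5 1.5 1.9] M [ 0.21 -0.18 -0.06] w 0.0136 15.370327728887787
```

Request:
arm_command(moves=[0,0,0.03,3,0,0,0.03,3,0,0,0.03,2,0,0,0,0])

```text
time: 12.12
ee_pos: [0.4503, 0.2535, 0.0976]
eef_rot: [0.218, 0.976, -0.0, 0.0]
ft_force: [0.0, 0.4, 1.6]
width: 0.0139
grip_force: 15.4
```

```bash
python3 st.py
```

```text
cm tool [-0.02  0.05 -1.44] xyaw 154.83 t 12.1167 j [ 0.35  0.43 -1.12  1.85  0.42  1.13  0.21]
[0.4503 0.2535 0.0976] F [0.  0.4 1.6] M [ 0.16 -0.14 -0.04] w 0.0139 15.421395939047216
```

Request:
arm_command(moves=[0,0,0.04,2,0,0,0.03,2,0,0,0.02,2,0,0,0,0])

```text
time: 12.45
ee_pos: [0.4506, 0.2539, 0.0971]
eef_rot: [0.268, 0.963, 0.0, 0.0]
ft_force: [0.6, 0.8, 5.3]
width: 0.0139
grip_force: 15.9
```

```bash
python3 st.py
```

```text
cm tool [-0.01  0.   -1.49] xyaw 148.86 t 12.45 j [ 0.33  0.42 -1.1   1.85  0.41  1.13  0.11]
[0.4506 0.2539 0.0971] F [0.6 0.8 5.3] M [ 0.2  -0.09  0.1 ] w 0.0139 15.894236630847445
```

Request:
arm_command(moves=[0,0,0.01,2,0,0,0.01,2,0,0,0,0])

```text
time: 12.7
ee_pos: [0.4507, 0.2539, 0.0971]
eef_rot: [0.302, 0.953, 0.0, 0.001]
ft_force: [-0.7, -1.0, 7.9]
width: 0.0147
grip_force: 16.3
```

```bash
python3 st.py
```

```text
cm tool [ 0.    0.   -1.49] xyaw 144.88 t 12.7 j [ 0.32  0.41 -1.08  1.85  0.4   1.12  0.05]
[0.4507 0.2539 0.0971] F [-0.7 -1.   7.9] M [-0.08 -0.14  0.39] w 0.0147 16.284691455148277
```

The resisting torque rose to about 0.35 N m and the jaws started to be pried open, after 4.4 mm of descent in the thread. That is the end stop. I'll ease off, open and rise.

Request:
arm_command(moves=[0,0,-0.05,-2,0,0,0,0,0,0,0,0])

```text
time: 12.95
ee_pos: [0.4507, 0.2538, 0.0972]
eef_rot: [0.285, 0.958, 0.0, 0.0]
ft_force: [2.2, 0.2, 2.6]
width: 0.0142
grip_force: 15.4
```

Request:
arm_command(moves=[0,0,0,0,0,0,0,0,0,0,0,0,0,0,0,0,0,0,0,0,0,0,0,0,0,0,0,0,0,0,0,0,0,0,0,0,0,0,0,0], fingers=80)

```text
time: 13.78
ee_pos: [0.45, 0.2532, 0.0966]
eef_rot: [0.286, 0.958, -0.0, -0.0]
ft_force: [0.1, 0.3, -0.3]
width: 0.0674
grip_force: 0.0
```

```bash
python3 st.py; python3 -c "
from h import *
from bench import r
im=r.camera('scene');cv2.imwrite('pics/s2f.png',im[:,:,::-1])
cv2.imwrite('pics/s2.png',cv2.resize(im[190:330,110:270,::-1],(640,560),interpolation=2))"
```

```text
cm tool [-0.02  0.1  -1.54] xyaw 146.72 t 13.7833 j [ 0.33  0.41 -1.09  1.85  0.41  1.12  0.08]
[0.45   0.2532 0.0966] F [ 0.1  0.3 -0.3] M [ 0.07 -0.17  0.  ] w 0.0674 0.0
```

View pics/s2.png

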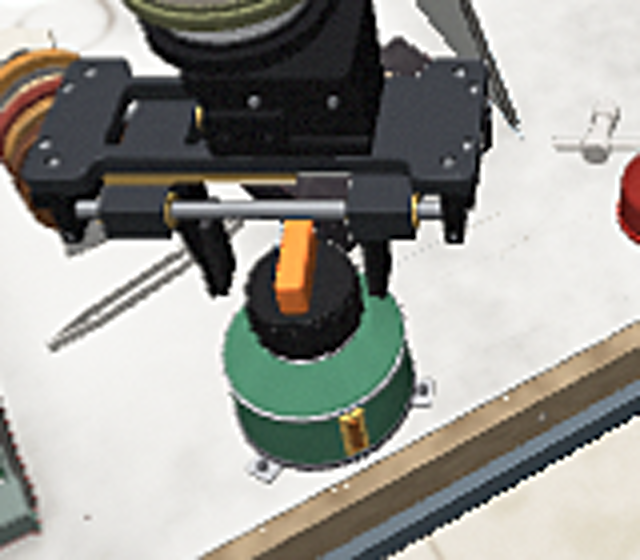

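Request:
arm_command(moves=[0,0,-2,0,0,0,-3,0,0,0,-3,0,0,0,-3,0,0,-4,0,0,0,-4,0,0,0,-4,0,0,0,-4,0,0,0,-4,0,0,0,-4,0,0,0,0,0,0])

```text
time: 14.75
ee_pos: [0.3362, 0.0766, 0.2094]
eef_rot: [0.289, 0.957, -0.003, -0.001]
ft_force: [1.0, 0.6, -0.3]
width: 0.0696
grip_force: 0.0
```

```bash
python3 st.py; python3 -c "
from h import *
from bench import r
S,T=r.camera_info('scene'),r.camera_info('top')
s=r.camera('scene');t=r.camera('top')
cv2.imwrite('pics/f.png',np.hstack([cv2.resize(s[225:315,150:230],None,fx=5,fy=5,interpolation=2),cv2.resize(t[210:265,145:200],(400,450),interpolation=2)])[:,:,::-1])
ct=blob(t,(5,140,90),(22,255,255),(145,215,190,255));b=cv2.minAreaRect(ct);print(b)
for z in(.113,.1155,.118):print(z,plane(T,b[0],z))
"
```

```text
cm tool [ 0.25 21.17  9.59] xyaw 146.45 t 14.75 j [ 0.77 -0.4  -0.88  2.09 -0.3   1.33  0.99]
[0.3362 0.0766 0.2094] F [ 1.   0.6 -0.3] M [ 0.05 -0.25  0.03] w 0.0696 0.0
((161.01467895507812, 235.30880737304688), (6.173948764801025, 20.06533432006836), 30.963754653930664)
0.113 [0.45075233 0.25453826 0.113     ]
0.1155 [0.45062368 0.25374803 0.1155    ]
0.118 [0.45049504 0.25295781 0.118     ]
```

View pics/f.png

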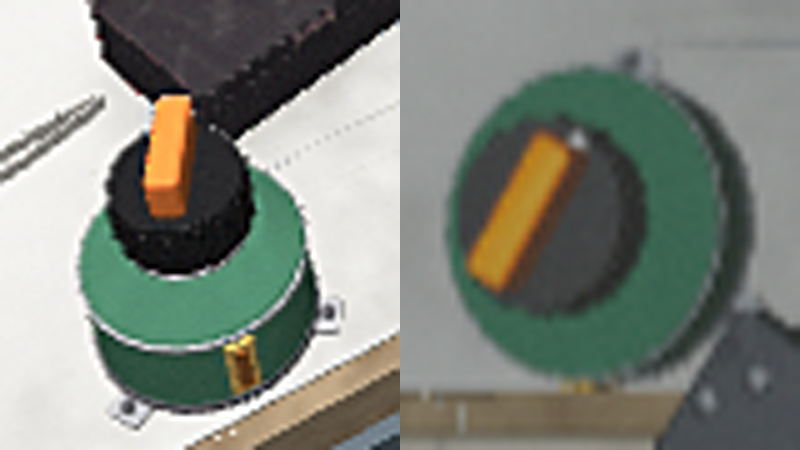

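The picture shows the cap sitting level with the neck covered. The wing centre is at top-view (161,235), which gives a height of about 0.115 m, 14 mm below the start and so at the seat. The gripper is clear, so I'm handing in.

```bash
python3 -c "
from bench import r
print(r.close_job())"
```

```text
the job is handed in; nothing more can be done
None
```

The cap dropped into the thread after being turned back about 50 degrees, then was screwed about 63 degrees forward to its end stop (about 0.4 N m on the last wrist reading, just over the 0.3 called tight enough). It was released and the job handed in at about 15 s; no verdict was returned.

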